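# Swing out the gate leg of the packing stand and lay its leaf on

## Robot

A 7-joint arm with a two-finger parallel gripper is mounted at the origin on the work surface. World frame = base frame: x ahead of the robot, y to its left, z up, the work surface at z = 0. Lengths are in m, angles in rad, forces in N, time in s.
With the tool pointing down it reaches from about 0.4 to 0.85 m from the base axis. Payload 10.4 kg.
Tool frame: the origin (TCP) lies at the very end of the fingers, on their centre line; the grasp point (between the pads) lies 19 mm behind it; z points along the fingers, y is the line along which they close (so a half turn about z gives the same grasp; the last joint's range is limited). The gripper opens to 87 mm and grips with 3 to 60 N. Pads are 19 mm wide; open, the fingers measure 117 mm over their backs; the gripper's body (75 mm by 190 mm) begins 51 mm behind the grasp point.
Start: joints at [1.129, 0.332, -0.065, 1.46, 0.022, 1.35, -0.088], TCP at [0.254, -0.571, 0.223] pointing down, gripper open.
Joint ranges: [-2.6, 2.6], [-0.5, 2.12], [-1.47, 1.34], [0.16, 2.42], [-1.27, 4.41], [0.06, 2.06], [-2.6, 2.6]. Speed limits (rad/s): [2.22, 2.22, 2.79, 2.79, 3.14, 3.14, 3.14].

## Interface

Orientations are given as a unit quaternion [x, y, z, w].
In Python, from bench import read_state, cams, workorder gives the robot as it stands.
- The arm moves only by the shell command python3 -m crank 'ROWS' [FORCE]. ROWS is text: rows parted by semicolons, each of 5 numbers parted by spaces: the shift along the tool's x, y, z scaled (see below), then the turn about the tool's z scaled (see below), then the opening, from -1 (shut) to 1 (fully open). In form: dx dy dz yaw jaw; .... A call has 1 to 10 rows; each row shifts and turns the commanded pose from where the row before left it, along the tool's axes as they then stand; what a row does not reach is not made up. The controller multiplies each number of a shift by 200 mm and each number of a turn by 90 degrees. A row lasts 1/10 s, in which the tool goes at most 50 mm and 8.59 degrees, less where a joint would pass 70% of its speed; a pose out of reach is approached as far as the arm can. A call with a number of a shift or a turn outside -1 to 1 is refused whole. A call with a gripper value outside its range is refused whole. The fingers move at their own pace and stop on an object; FORCE is the grip in N (left out, the last holds). Time passes only in rows, so rows that do not move let the fingers close. It gives the time, the measured TCP pose, the force, the opening and the grip force at its end, in the units of the state.
- read_state(): the state, without advancing time (a new reading comes with each control period).
- cams.camera(name): name is "scene" or "top"; returns a dict with "img" (384x512x3 uint8, blue, green, red), "K" (3x3 intrinsics, pixels), "xyz" and "attitude" of the camera in the world. Camera axes: x right, y down, z forward; pixel columns grow to the right and rows downward; lengths in m; the calibration is good to about 2 mm. A picture is of the moment at which its call begins. There is no depth.
- workorder.close_job(): hands the job in; it is judged then, once.
The state is a dict: "time": time; "joint_positions": joint angles; "joint_vel": joint speeds; "joint_torque": joint torques, N m; "ee_pos": TCP position; "eef_rot": TCP orientation; "ft_force": force on the tool from outside, world axes, zero at the start; "torque": the same for the moment, N m; "width": finger opening in m; "grip_force": force on a finger pad.
Only numpy, scipy, OpenCV 4.12 (cv2) and the standard library are available. Lean on these libraries where they do the work, as an engineer would, in place of code of your own. Each camera call takes 0.05 s, during which the arm holds its last target. There are 200 camera calls.

## Task

Extend the reel-packing stand: swing its folded gate leg all the way out until it clicks home in its end detent and let go of it. Then take the longer of the two loose leaves by its grip and lower it over the two pins, one on the stand and one on the leg, keeping hold until it lies flush, and release it. Leave the shorter leaf, the tape roll, the pen cup and the small jar where they are.

Things in the scene. Friction and masses are not known exactly. Their poses are not given: they have to be found in the camera images.
- stand: Fixed packing stand: grey block with steel top, 60 mm high; in its own frame x -40 to +100, y -100 to +100 mm, with a fence 12 mm thick and 30 mm higher along the far (+x) edge. Origin at table height, z up. The gate leg hangs on a lug at the near (-x) face. A tape roll 24 mm high lies on the top around x +45, y -50 mm.
- leg (a joint): Angle (rad) of the dark gate leg about its upright hinge. 0: folded, pointing along the stand's -y. It grows as the leg swings away from the block (clockwise from above) to the stop at 1.571, where it points along the stand's -x. Starts at 0 to 0.2. A spring detent resists (to 5 N at the pin) and drives a released leg back; past about 1.45 it snaps home.
- leg_hinge (a point): Point on the hinge axis at the height of the leg's top face (60 mm above the table). In the stand's frame it is at x -60, y +50 mm.
- leg_pin (a point): Foot of the upright steel pin at the leg's free end, on the leg's top face (60 mm above the table), 110 mm from the hinge axis. The pin is 10 mm in diameter, 30 mm tall: straight for 23 mm, then tapering to 4 mm; pinch it from above or push it sideways. The leg is a bar 25 mm wide, 12 mm thick, with a foot under the pin; its top is level with the block's top.
- stand_pin (a point): Foot of the fixed pin on the stand's top (60 mm above the table), in the stand's frame at x -20, y +50 mm; the same shape as the leg's pin (10 mm in diameter, 30 mm tall).
- leaf_seat (a point): Where the leaf's origin comes to lie: midway between the stand's pin and the leg's pin when the leg is home, 60 mm above the table, in the stand's frame at x -95, y +50 mm. Axes as the stand's.
- leaf: The longer loose leaf: aluminium plate 200 (x) x 80 (y) x 8 mm, about 0.4 kg, flat on the table. Origin: centre of its underside. Two through holes 13 mm in diameter lie on its x axis at +75 and -75 mm; it fits either way round. In the middle of its top stands a black grip 60 (along x) x 18 (across y) mm, from 8 to 36 mm above the underside.
- short_leaf: A shorter leaf that does not fit and must be left alone: plate 150 x 80 x 8 mm, holes 100 mm apart, with the same grip. The origin is the centre of its underside. The two leaves may lie in either order.
- tape_roll: Roll of tape core, 68 mm in diameter, 24 mm high, lying on the stand; bystander. Origin: centre of its underside.
- pen_cup: Cup of pens 72 mm in diameter, about 145 mm high, bystander. Origin: centre of its underside.
- small_jar: Small jar 40 mm in diameter, 45 mm high, standing on the table; bystander. Origin: centre of its underside.

How it is judged:
By the outcome, as a careful person would: the job done as asked, in the order asked, and still so for the second after the job is handed in, with the robot touching nothing.
It also fails if it takes over 64 s, if anything falls off the work surface, if the arm or the gripper's body presses on something with over 40 N, if the wrist force passes 120 N, or if a joint passes its speed limit or range.

## Working session

There is one attempt and no reset: what is moved stays moved. The work goes in short steps, Python scripts to look and compute and a shell command to move; the robot and the scene stay as the last step left them, time stands still between calls to the robot, and variables do not carry over. Pictures are saved under pics/ and viewed, at most 10 in all, crops included, and the job is handed in when it is done.

```bash
ls; mkdir -p pics
python3 - <<'E'
from bench import read_state, cams
import cv2
s=read_state();print({k:s[k] for k in('time','ee_pos','eef_rot','ft_force','width')})
for n in('scene','top'):
    c=cams.camera(n);cv2.imwrite(f'pics/{n}0.png',c['img']);print(n,c['K'],c['xyz'],c['attitude'])
E
```

```text
pics
{'time': 0.0, 'ee_pos': array([ 0.25402185, -0.57064597,  0.22176821]), 'eef_rot': array([ 9.78148981e-01,  2.07904090e-01, -1.72107640e-04, -6.56796931e-04]), 'ft_force': array([ 0.1629731 ,  0.4086827 , -0.14959834]), 'width': 0.08711347664648511}
scene [[396.17217992   0.         255.59584508]
 [  0.         396.17217992 187.94270095]
 [  0.           0.           1.        ]] [ 1.01789007 -0.4354631   0.65210468] [ 0.83153307  0.39265099 -0.15899648 -0.35930219]
top [[468.07719588   0.         255.73586241]
 [  0.         468.07719588 194.03218571]
 [  0.           0.           1.        ]] [ 0.42425643 -0.03880418  1.02630731] [ 0.70591672 -0.70408341  0.05866583 -0.05006453]
```

View pics/top0.png

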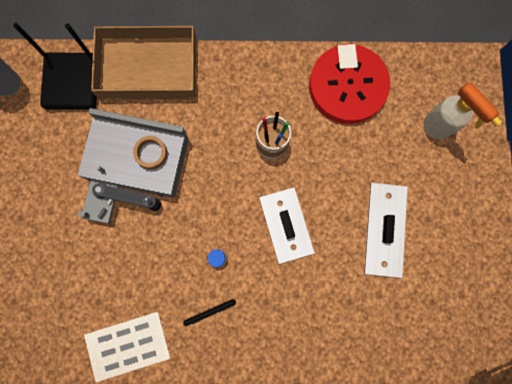

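View pics/scene0.png

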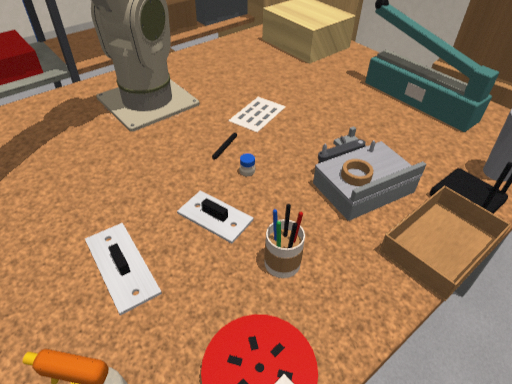

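```bash
cat > h.py <<'E'
import numpy as np, cv2
from bench import read_state, cams
from scipy.spatial.transform import Rotation as R
def ray(c,uv,z):
    d=R.from_quat(c['attitude']).apply(np.linalg.inv(c['K'])@[uv[0],uv[1],1.])
    return c['xyz']+d*(z-c['xyz'][2])/d[2]
def proj(c,p):
    q=c['K']@R.from_quat(c['attitude']).inv().apply(np.array(p)-c['xyz']); return q[:2]/q[2]
def leafs(c,z=.008):
    hsv=cv2.cvtColor(c['img'],cv2.COLOR_BGR2HSV)
    m=((hsv[...,1]<40)&(hsv[...,2]>185)).astype('uint8')
    m=cv2.morphologyEx(m,cv2.MORPH_CLOSE,np.ones((3,3)))
    out=[]
    for k in cv2.findContours(m,cv2.RETR_EXTERNAL,cv2.CHAIN_APPROX_NONE)[0]:
        if cv2.contourArea(k)<800: continue
        w=np.array([ray(c,p[0],z)[:2] for p in k],np.float32)
        (cx,cy),(a,b),t=cv2.minAreaRect(w)
        out.append((cx,cy,a,b,t))
    return out
E
python3 - <<'E'
from h import *
c=cams.camera('top')
for l in leafs(c): print(np.round(l,4))
# black grips: top z .036
hsv=cv2.cvtColor(c['img'],cv2.COLOR_BGR2HSV)
m=(hsv[...,2]<50).astype('uint8')
for k in cv2.findContours(m,cv2.RETR_EXTERNAL,cv2.CHAIN_APPROX_NONE)[0]:
    if cv2.contourArea(k)>100:
        w=np.array([ray(c,p[0],.036)[:2] for p in k],np.float32);r=cv2.minAreaRect(w)
        if 180<k[0][0][1]<280 and k[0][0][0]>250: print('grip',r)
cv2.imwrite('pics/crop.png',cv2.resize(c['img'][100:230,65:200],None,fx=4.4,fy=4.4,interpolation=cv2.INTER_CUBIC))
c=cams.camera('scene')
cv2.imwrite('pics/crop2.png',cv2.resize(c['img'][120:220,300:430],None,fx=6,fy=6,interpolation=cv2.INTER_CUBIC))
E
```

```text
[ 0.2597  0.2183  0.0964  0.1572 17.2077]
[ 0.5148 -0.1174  0.1506  0.0798 16.5438]
[ 5.05700e-01 -3.35700e-01  7.96000e-02  2.00200e-01  8.40645e+01]
[ 0.6676  0.2267  0.2086  0.1294 78.4703]
grip ((0.5045732259750366, -0.33220577239990234), (0.020899763330817223, 0.05848350748419762), 83.88792419433594)
grip ((0.5132827162742615, -0.11705495417118073), (0.057645536959171295, 0.01651347428560257), 16.174833297729492)
```

View pics/crop.png

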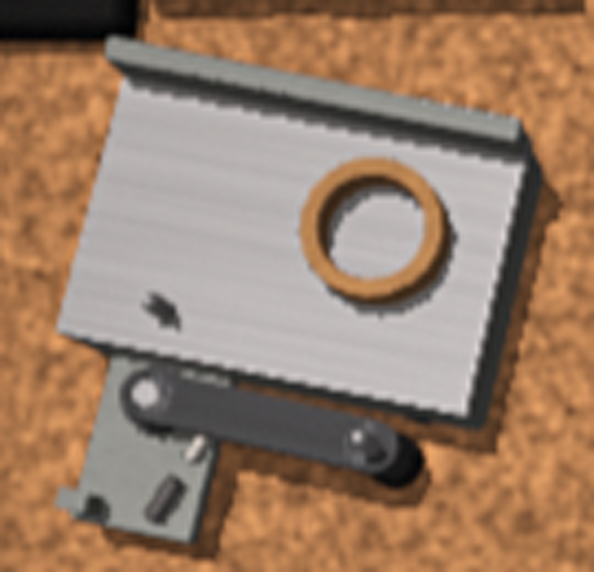

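View pics/crop2.png

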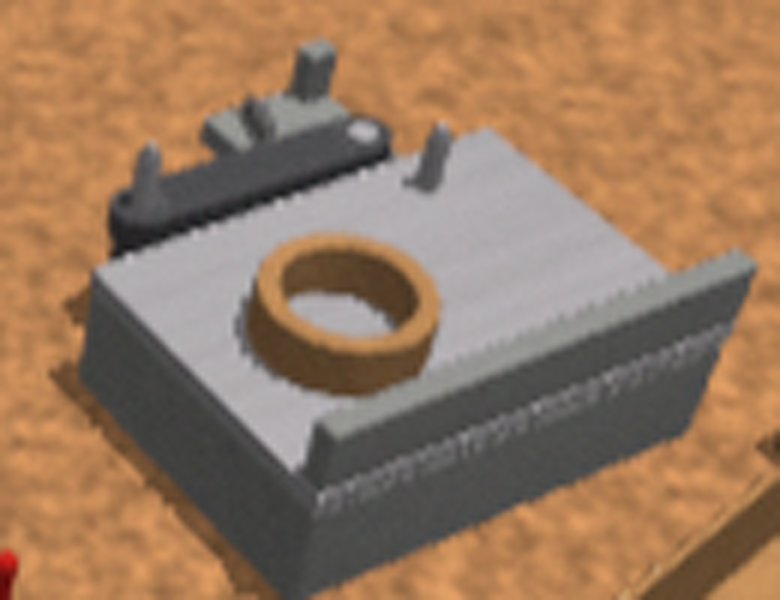

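Run:
```python
from h import *
T,S=cams.camera('top'),cams.camera('scene')
t=lambda u,v:((u+.5)/4.4-.5+65,(v+.5)/4.4-.5+100)
s=lambda u,v:((u+.5)/6-.5+300,(v+.5)/6-.5+120)
for n,c,a,b in(('T',T,t(60,332),t(472,417)),('S',S,s(487,127),s(93,270))):
    A,B=ray(c,a,.06),ray(c,b,.06);d=A-B
    yaw=np.arctan2(-d[0],d[1]);r=np.array([[np.cos(yaw),-np.sin(yaw)],[np.sin(yaw),np.cos(yaw)]])
    o=(A+B)[:2]/2-r@[-.04,0]
    print(n,A,B,'len',np.linalg.norm(d),'yaw',yaw,'O',o)
    for k,p in dict(hinge=(-.06,.05),spin=(-.02,.05),seat=(-.095,.05),home=(-.17,.05)).items(): print(k,o+r@p)
def tri(a,b):
    M=[];y=[]
    for c,p in((T,a),(S,b)):
        d=ray(c,p,0)-c['xyz'];d/=np.linalg.norm(d);P=np.eye(3)-np.outer(d,d);M.append(P);y.append(P@c['xyz'])
    return np.linalg.lstsq(np.vstack(M),np.hstack(y),rcond=None)[0]
print('hinge meas',ray(T,t(146,393),.06),ray(S,s(363,131),.06))
print('spin tip',tri(t(148,297),s(442,127)))
print('legpin tip',tri(t(357,437),s(150,147)))
print('legpin tip',tri(t(357,437),s(150,147)), ray(T,t(357,437),.09),ray(S,s(150,147),.09))
```

```text
T [0.61303406 0.3210172  0.06      ] [0.57283012 0.12431512 0.06      ] len 0.2007686908992065 yaw -0.20161311942893206 O [0.63212188 0.21465616]
hinge [0.5833497 0.2756584]
spin [0.62253949 0.2676484 ]
seat [0.54905863 0.28266715]
home [0.47557776 0.2976859 ]
S [0.61475086 0.32167095 0.06      ] [0.57601519 0.12681889 0.06      ] len 0.1986649887922765 yaw -0.19623691797234025 O [0.63461531 0.21644573]
hinge [0.58551587 0.27718488]
spin [0.62474816 0.26938569]
seat [0.55118762 0.28400918]
home [0.47762708 0.29863267]
hinge meas [0.58378363 0.27872322 0.06      ] [0.58416912 0.27887452 0.06      ]
spin tip [0.62373163 0.27031387 0.0894293 ]
legpin tip [0.55897053 0.17191491 0.08768952]
legpin tip [0.55897053 0.17191491 0.08768952] [0.55876307 0.17153872 0.09      ] [0.56076967 0.16924673 0.09      ]
```

```bash
cat >> h.py <<'E'
def go(p,psi=None):
    """what is left to do: shift in tool axes (units of 200mm), turn in units of 90deg"""
    s=read_state();r=R.from_quat(s['eef_rot']);x=r.apply([1,0,0]);ps=np.degrees(np.arctan2(x[1],x[0]))
    print('t',s['time'],'pos',np.round(s['ee_pos'],4),'psi',round(ps,2),'tilt',np.round(r.apply([0,0,1]),4),'w',round(s['width'],4),'F',np.round(s['ft_force'],1),'q7',round(s['joint_positions'][6],2))
    print('shift',np.round(r.inv().apply(np.array(p)-s['ee_pos'])/.2,4),'turn',None if psi is None else round((ps-psi)/90,4))
E
r=".161 -.154 0 0 0"
python3 -m crank ".161 -.154 0 0 0;.161 -.154 0 0 0;.161 -.154 0 0 0;.161 -.154 0 0 0;.161 -.154 0 0 0;.161 -.154 0 0 0;.161 -.154 0 0 0;.161 -.154 0 0 0;.161 -.154 0 0 0"
python3 -m crank ".161 -.154 0 0 0;.161 -.154 0 0 0;.161 -.154 0 0 0;.161 -.154 0 0 0;.161 -.154 0 0 0;.161 -.154 0 0 0;.161 -.154 0 0 0;.161 -.154 0 0 0;.161 -.154 0 0 0"
python3 -m crank "0 0 0 -.084 0;0 0 0 -.084 0;0 0 0 -.084 0;0 0 0 -.084 0;0 0 0 -.084 0;0 0 0 -.084 0;0 0 0 -.084 0;0 0 0 0 0;0 0 0 0 0"
python3 -c "
from h import *
go([.5592,.1712,.068],76.8)"
```

```text
time: 1.2
ee_pos: [0.4066, -0.1982, 0.2228]
eef_rot: [0.978, 0.208, 0.0, 0.0]
ft_force: [1.0, -0.7, 0.2]
width: 0.0438
grip_force: 0.0
time: 2.1
ee_pos: [0.5589, 0.1726, 0.2226]
eef_rot: [0.978, 0.207, 0.0, 0.0]
ft_force: [0.6, -1.6, 0.4]
width: 0.0434
grip_force: 0.0
time: 3.0
ee_pos: [0.5582, 0.171, 0.2225]
eef_rot: [0.784, 0.62, -0.0, -0.0]
ft_force: [0.5, -0.5, 0.6]
width: 0.0435
grip_force: 0.0
t 3.0 pos [0.5582 0.171  0.2225] psi 76.67 tilt [-1.e-04 -0.e+00 -1.e+00] w 0.0435 F [ 0.5 -0.5  0.6] q7 -0.81
shift [0.002  0.0045 0.7723] turn -0.0014
```

```bash
python3 -m crank ".002 .0045 .18 0 0;0 0 .18 0 0;0 0 .18 0 0;0 0 .13 0 0;0 0 .08 0 0;0 0 .04 0 0;0 0 0 0 0;0 0 0 0 0" 25
python3 -m crank "0 0 0 0 -1;0 0 0 0 -1;0 0 0 0 -1;0 0 0 0 -1;0 0 0 0 -1;0 0 0 0 -1" 25
```

```text
time: 3.8
ee_pos: [0.56, 0.1718, 0.0658]
eef_rot: [0.783, 0.622, 0.001, 0.0]
ft_force: [0.8, 0.9, 0.1]
width: 0.0437
grip_force: 0.0
time: 4.4
ee_pos: [0.5593, 0.1713, 0.0646]
eef_rot: [0.783, 0.622, 0.0, 0.0]
ft_force: [0.4, 0.6, 0.5]
width: 0.0089
grip_force: 25.0
```

```bash
python3 -m crank ".0016 -.0422 0 .0489 -1;.0016 -.0422 0 .0489 -1;.0016 -.0422 0 .0489 -1;.0016 -.0422 0 .0489 -1;.0016 -.0422 0 .0489 -1;.0016 -.0422 0 .0489 -1;.0016 -.0422 0 .0489 -1;.0016 -.0422 0 .0489 -1;.0016 -.0422 0 .0489 -1;.0016 -.0422 0 .0489 -1"
python3 -c "
from h import *
go([.4765,.2994,.0646],-11.4)"
```

```text
time: 5.4
ee_pos: [0.4926, 0.218, 0.0646]
eef_rot: [0.96, 0.281, 0.001, 0.001]
ft_force: [5.4, -1.8, -2.3]
width: 0.0089
grip_force: 25.0
t 5.4 pos [0.4926 0.218  0.0646] psi 32.67 tilt [ 1.6e-03 -9.0e-04 -1.0e+00] w 0.0089 F [ 5.4 -1.8 -2.3] q7 -1.73
shift [ 1.521e-01 -3.862e-01 -3.000e-04] turn 0.4896
```

```bash
python3 -m crank ".0016 -.0422 0 .0489 -1;.0016 -.0422 0 .0489 -1;.0016 -.0422 0 .0489 -1;.0016 -.0422 0 .0489 -1;.0016 -.0422 0 .0489 -1;.0016 -.0422 0 .0489 -1;.0016 -.0422 0 .0489 -1;.0016 -.0422 0 .0489 -1;.0016 -.0422 0 .0489 -1;.0016 -.0422 0 .0489 -1"
python3 -c "
from h import *
go([.4765,.2994,.0646],-11.4)"
```

```text
time: 6.4
ee_pos: [0.4763, 0.3002, 0.0647]
eef_rot: [0.995, -0.098, 0.0, -0.0]
ft_force: [1.9, 1.4, -1.2]
width: 0.0092
grip_force: 25.0
t 6.4 pos [0.4763 0.3002 0.0647] psi -11.28 tilt [ 4.e-04  5.e-04 -1.e+00] w 0.0092 F [ 1.9  1.4 -1.2] q7 -2.6
shift [0.0017 0.0036 0.0003] turn 0.0013
```

```bash
python3 -m crank "0 -.015 0 -.02 -1;0 -.01 0 -.02 -1;0 0 0 -.02 -1"
python3 -c "
from h import *
go([.4765,.2994,.0646],-11.4);print(read_state()['joint_positions'])"
```

```text
time: 6.7
ee_pos: [0.4764, 0.301, 0.0644]
eef_rot: [0.999, -0.05, -0.001, 0.003]
ft_force: [-9.3, -13.7, 14.8]
width: 0.009
grip_force: 25.0
t 6.7 pos [0.4764 0.301  0.0644] psi -5.68 tilt [-0.0028 -0.0067 -1.    ] w 0.009 F [ -9.3 -13.7  14.8] q7 -2.51
shift [ 0.0015  0.0077 -0.0009] turn 0.0636
[-0.15448575  0.41084201 -0.59148614  1.76953831  0.26394484  1.04711539
 -2.51218556]
```

```bash
python3 -m crank "0 .015 0 0 -1;0 0 0 0 -.4;0 0 0 0 0;0 0 0 0 0;0 0 -.05 0 0;0 0 -.15 0 0;0 0 -.2 0 0;0 0 -.2 0 0;0 0 -.2 0 0"
python3 -c "
from h import *
go([.5,-.33,.225],174)"
```

```text
time: 7.6
ee_pos: [0.4764, 0.3018, 0.227]
eef_rot: [0.999, -0.049, 0.0, -0.0]
ft_force: [1.0, 1.0, -0.1]
width: 0.0435
grip_force: 0.0
t 7.6 pos [0.4764 0.3018 0.227 ] psi -5.67 tilt [ 7.e-04  4.e-04 -1.e+00] w 0.0435 F [ 1.   1.  -0.1] q7 -2.43
shift [0.4293 3.1317 0.0089] turn -1.9963
```

```bash
python3 -m crank ".0286 .209 0 0 .3;.0286 .209 0 0 .3;.0286 .209 0 0 .3;.0286 .209 0 0 .3;.0286 .209 0 0 .3;.0286 .209 0 0 .3;.0286 .209 0 0 .3;.0286 .209 0 0 .3"
python3 -m crank ".0286 .209 0 0 .3;.0286 .209 0 0 .3;.0286 .209 0 0 .3;.0286 .209 0 0 .3;.0286 .209 0 0 .3;.0286 .209 0 0 .3;.0286 .209 0 0 .3;0 0 0 0 .3"
python3 -m crank "0 0 0 -.09 .3;0 0 0 -.09 .3;0 0 0 -.09 .3;0 0 0 -.09 .3;0 0 0 -.09 .3;0 0 0 -.09 .3;0 0 0 -.09 .3;0 0 0 -.09 .3;0 0 0 -.09 .3;0 0 0 -.09 .3"
python3 -m crank "0 0 0 -.09 .3;0 0 0 -.09 .3;0 0 0 -.09 .3;0 0 0 -.09 .3;0 0 0 -.09 .3;0 0 0 -.09 .3;0 0 0 -.09 .3;0 0 0 -.09 .3;0 0 0 -.09 .3;0 0 0 -.09 .3"
python3 -m crank "0 0 0 -.09 .3;0 0 0 -.09 .3;0 0 0 0 .3;0 0 0 0 .3"
python3 - <<'E'
from h import *
go([.5051,-.334,.031],174);print(read_state()['joint_positions'])
c=cams.camera('top')
cv2.imwrite('pics/crop3.png',cv2.resize(c['img'][100:270,55:220],None,fx=3.4,fy=3.4,interpolation=cv2.INTER_CUBIC))
c=cams.camera('scene')
cv2.imwrite('pics/crop4.png',cv2.resize(c['img'][100:220,280:430],None,fx=5,fy=5,interpolation=cv2.INTER_CUBIC))
E
```

```text
time: 8.4
ee_pos: [0.489, -0.0371, 0.2256]
eef_rot: [0.999, -0.049, 0.001, 0.0]
ft_force: [0.9, 0.6, 0.3]
width: 0.0566
grip_force: 0.0
time: 9.2
ee_pos: [0.4978, -0.3372, 0.2246]
eef_rot: [0.999, -0.053, -0.0, 0.001]
ft_force: [-0.5, 0.0, -0.5]
width: 0.0565
grip_force: 0.0
time: 10.2
ee_pos: [0.5001, -0.3303, 0.2254]
eef_rot: [0.79, 0.613, 0.0, 0.0]
ft_force: [0.1, 0.2, 0.5]
width: 0.0566
grip_force: 0.0
time: 11.2
ee_pos: [0.5, -0.3304, 0.2253]
eef_rot: [0.202, 0.979, -0.0, 0.0]
ft_force: [0.1, -0.2, 0.0]
width: 0.0563
grip_force: 0.0
time: 11.6
ee_pos: [0.4999, -0.3306, 0.225]
eef_rot: [0.067, 0.998, -0.0, 0.0]
ft_force: [-0.6, -0.1, -0.1]
width: 0.0568
grip_force: 0.0
t 11.6 pos [ 0.4999 -0.3306  0.225 ] psi 172.27 tilt [ 5.e-04 -1.e-04 -1.e+00] w 0.0568 F [-0.6 -0.1 -0.1] q7 1.83
shift [-0.0274 -0.0134  0.9701] turn -0.0192
[ 0.93017689  0.31992926 -0.52597545  1.50717283  0.16213646  1.35761857
  1.82793423]
```

View pics/crop3.png

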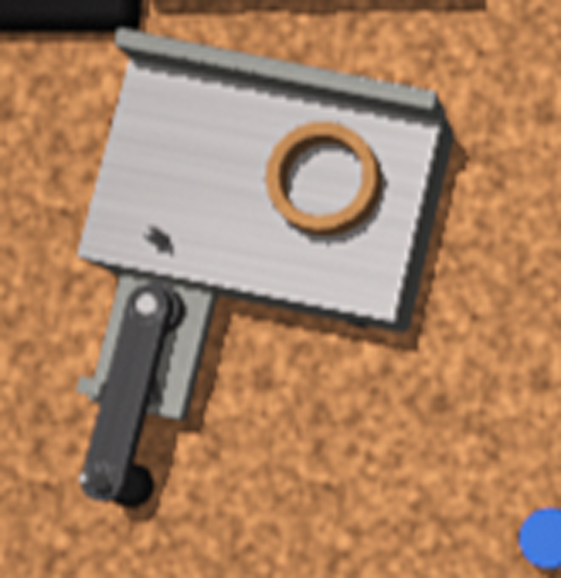

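View pics/crop4.png

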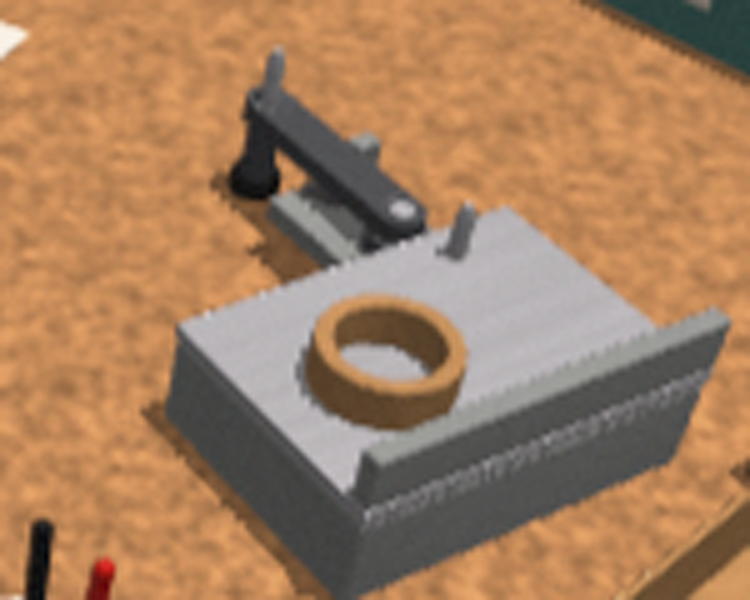

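Run:
```python
from h import *
T,S=cams.camera('top'),cams.camera('scene')
t=lambda u,v:((u+.5)/3.4-.5+55,(v+.5)/3.4-.5+100)
s=lambda u,v:((u+.5)/5-.5+280,(v+.5)/5-.5+100)
def tri(a,b):
    M=[];y=[]
    for c,p in((T,a),(S,b)):
        d=ray(c,p,0)-c['xyz'];d/=np.linalg.norm(d);P=np.eye(3)-np.outer(d,d);M.append(P);y.append(P@c['xyz'])
    return np.linalg.lstsq(np.vstack(M),np.hstack(y),rcond=None)[0]
A=tri(t(147,229),s(469,207));B=tri(t(93,479),s(279,51));d=A-B
print('spin',A,'lpin',B,'len',np.hypot(*d[:2]),'yaw',np.degrees(np.arctan2(d[1],d[0])))
for n,c in(('T',T),('S',S)):
  hsv=cv2.cvtColor(c['img'],cv2.COLOR_BGR2HSV)
  w=((hsv[...,1]<40)&(hsv[...,2]>(185 if n=='T' else 150))).astype('uint8')
  cs,h=cv2.findContours(w,cv2.RETR_CCOMP,cv2.CHAIN_APPROX_NONE)
  for i,k in enumerate(cs):
    if h[0][i][3]>=0:
        a=cv2.contourArea(k);pa=cv2.contourArea(cs[h[0][i][3]])
        (u,v),_=cv2.minEnclosingCircle(k)
        if a<70 and pa>800 and a>3: print(n,'hole',a,(u,v),ray(c,(u,v),.008))
```

```text
spin [0.62400556 0.27121509 0.08849142] lpin [0.47673433 0.29676671 0.08982328] len 0.14947139957107236 yaw -9.842856725132018
T hole 38.0 (292.73077392578125, 246.88461303710938) [ 0.466712   -0.13142137  0.008     ]
T hole 34.0 (279.5, 203.0) [ 0.5625207  -0.10333342  0.008     ]
T hole 6.0 (83.0, 166.0) [0.64365839 0.33113765 0.008     ]
T hole 4.0 (94.5, 150.0) [0.68011698 0.30777872 0.008     ]
T hole 4.0 (90.5, 149.0) [0.68235924 0.31676507 0.008     ]
T hole 6.0 (97.0, 142.0) [0.69846567 0.30321962 0.008     ]
T hole 4.0 (89.5, 140.0) [0.70297753 0.32013292 0.008     ]
S hole 42.5 (135.13636779785156, 291.8636474609375) [ 0.58162881 -0.34410219  0.008     ]
S hole 26.0 (233.42857360839844, 224.0) [ 0.56461202 -0.10380106  0.008     ]
S hole 20.5 (197.0, 205.0) [ 0.46864063 -0.13290931  0.008     ]
S hole 18.0 (258.5, 122.5) [0.30721518 0.18400162 0.008     ]
S hole 16.5 (250.0, 119.5) [0.28056149 0.17458552 0.008     ]
S hole 19.0 (265.5, 116.5) [0.29658692 0.21956073 0.008     ]
S hole 17.5 (241.1666717529297, 115.83333587646484) [0.25012479 0.16638165 0.008     ]
S hole 19.0 (257.0, 113.0) [0.2672752  0.21197682 0.008     ]
S hole 17.5 (272.8333435058594, 110.16666412353516) [0.28479296 0.25854856 0.008     ]
S hole 16.5 (248.5, 109.5) [0.23732207 0.20422694 0.008     ]
S hole 15.5 (264.0, 106.5) [0.25339285 0.25104559 0.008     ]
S hole 16.5 (256.0, 103.5) [0.22570668 0.24293814 0.008     ]
S hole 4.0 (393.0, 51.5) [0.26529773 0.87560844 0.008     ]
S hole 8.5 (366.1000061035156, 4.099999904632568) [-0.11553435  1.19346033  0.008     ]
```

Run:
```python
from h import *
for n in('top','scene'):
  c=dict(cams.camera(n));c['img']=cv2.imread(f'pics/{n}0.png')
  hsv=cv2.cvtColor(c['img'],cv2.COLOR_BGR2HSV)
  w=((hsv[...,1]<50)&(hsv[...,2]>(150))).astype('uint8')
  cs,h=cv2.findContours(w,cv2.RETR_CCOMP,cv2.CHAIN_APPROX_NONE);P=[]
  for i,k in enumerate(cs):
    if h[0][i][3]>=0:
        a=cv2.contourArea(k);(u,v),_=cv2.minEnclosingCircle(k);p=ray(c,(u,v),.008)
        if 8<a<70 and abs(p[1]+.335)<.04 and abs(p[0]-.505)<.1: print(n,a,p);P.append(p)
  if len(P)==2:
    d=P[0]-P[1];print('mid',(P[0]+P[1])/2,np.linalg.norm(d),np.degrees(np.arctan2(d[1],d[0])))
```

```text
top 34.0 [ 0.43110854 -0.32737945  0.008     ]
top 34.0 [ 0.58002904 -0.3432176   0.008     ]
mid [ 0.50556879 -0.33529853  0.008     ] 0.14976035338094684 173.9292382316917
scene 41.5 [ 0.58078488 -0.3439371   0.008     ]
scene 27.5 [ 0.43172892 -0.32845932  0.008     ]
mid [ 0.5062569  -0.33619821  0.008     ] 0.14985739969062847 -5.928273181330375
```

```bash
python3 -m crank "0 0 0 -.0187 .3;0 0 0 0 .3"
python3 -c "
from h import *
go([.5059,-.3357,.012],173.95)"
```

```text
time: 12.1
ee_pos: [0.4998, -0.3308, 0.2246]
eef_rot: [0.05, 0.999, -0.0, 0.0]
ft_force: [-0.5, -0.6, -0.9]
width: 0.0564
grip_force: 0.0
t 12.1 pos [ 0.4998 -0.3308  0.2246] psi 174.26 tilt [ 0.e+00 -1.e-04 -1.e+00] w 0.0564 F [-0.5 -0.6 -0.9] q7 1.86
shift [-0.0327 -0.0213  1.0628] turn 0.0035
```

```bash
python3 -m crank "-.0327 -.0213 .15 .0035 .3;0 0 .2 0 .3;0 0 .2 0 .3;0 0 .2 0 .3;0 0 .15 0 .3;0 0 .1 0 .3;0 0 .0628 0 .3;0 0 0 0 .3;0 0 0 0 .3" 50
python3 -c "
from h import *
go([.5059,-.3357,.012],173.95)"
```

```text
time: 13.0
ee_pos: [0.5064, -0.336, 0.0129]
eef_rot: [0.054, 0.999, -0.0, 0.001]
ft_force: [-0.1, -0.1, -0.2]
width: 0.0563
grip_force: 0.0
t 13.0 pos [ 0.5064 -0.336   0.0129] psi 173.86 tilt [ 1.e-03 -6.e-04 -1.e+00] w 0.0563 F [-0.1 -0.1 -0.2] q7 1.77
shift [0.0029 0.0012 0.0046] turn -0.001
```

Close and lift.

```bash
python3 -m crank "0 0 0 0 -1;0 0 0 0 -1;0 0 0 0 -1;0 0 0 0 -1;0 0 0 0 -1;0 0 0 0 -1" 55
python3 -m crank "0 0 -.05 0 -1;0 0 -.15 0 -1;0 0 -.2 0 -1;0 0 -.2 0 -1;0 0 -.2 0 -1;0 0 -.2 0 -1;0 0 0 0 -1;0 0 0 0 -1"
python3 -c "
from h import *
go([.550,.2855,.212],168.6)"
```

```text
time: 13.6
ee_pos: [0.5059, -0.3357, 0.0121]
eef_rot: [0.054, 0.999, -0.0, 0.0]
ft_force: [-0.3, -0.7, 1.3]
width: 0.0176
grip_force: 55.0
time: 14.4
ee_pos: [0.5059, -0.3357, 0.2127]
eef_rot: [0.053, 0.999, -0.0, 0.0]
ft_force: [-0.8, -0.1, -4.5]
width: 0.0176
grip_force: 55.0
t 14.4 pos [ 0.5059 -0.3357  0.2127] psi 173.87 tilt [ 8.e-04 -9.e-04 -1.e+00] w 0.0176 F [-0.8 -0.1 -4.5] q7 1.85
shift [1.1260e-01 3.1119e+00 8.0000e-04] turn 0.0585
```

```bash
python3 -m crank ".003 .09 0 0 -1;.007 .18 0 0 -1;.007 .18 0 0 -1;.007 .18 0 0 -1;.007 .18 0 0 -1;.007 .18 0 0 -1;.007 .18 0 0 -1;.007 .18 0 0 -1;.007 .18 0 0 -1"
python3 -m crank ".007 .18 0 0 -1;.007 .18 0 0 -1;.007 .18 0 0 -1;.007 .18 0 0 -1;.007 .18 0 0 -1;.007 .18 0 0 -1;.007 .18 0 0 -1;.007 .18 0 0 -1;.003 .12 0 .029 -1;0 .022 0 .0295 -1"
python3 -m crank "0 0 0 0 -1;0 0 0 0 -1;0 0 0 0 -1"
python3 - <<'E'
from h import *
go([.550,.2855,.104],168.6)
for n in('top','scene'): cv2.imwrite(f'pics/{n}5.png',cams.camera(n)['img'])
E
```

```text
time: 15.3
ee_pos: [0.5254, -0.0281, 0.2103]
eef_rot: [0.053, 0.999, 0.0, -0.001]
ft_force: [1.0, 0.4, -3.8]
width: 0.0176
grip_force: 55.0
time: 16.3
ee_pos: [0.5462, 0.2898, 0.21]
eef_rot: [0.097, 0.995, 0.0, -0.002]
ft_force: [-0.2, -0.1, -3.6]
width: 0.0177
grip_force: 55.0
time: 16.6
ee_pos: [0.549, 0.2846, 0.2114]
eef_rot: [0.099, 0.995, -0.001, -0.0]
ft_force: [-0.7, 0.4, -3.3]
width: 0.0179
grip_force: 55.0
t 16.6 pos [0.549  0.2846 0.2114] psi 168.6 tilt [-7.e-04 -1.e-03 -1.e+00] w 0.0179 F [-0.7  0.4 -3.3] q7 0.6
shift [-0.0042  0.0061  0.5368] turn 0.0
```

```bash
python3 -m crank "-.0042 .0061 .08 0 -1;0 0 .12 0 -1;0 0 .12 0 -1;0 0 .1 0 -1;0 0 .06 0 -1;0 0 .03 0 -1;0 0 0 0 -1;0 0 0 0 -1"
python3 - <<'E'
from h import *
go([.550,.2855,.104],168.6)
c=cams.camera('scene');cv2.imwrite('pics/s6.png',cv2.resize(c['img'][70:220,250:430],None,fx=4,fy=4,interpolation=cv2.INTER_CUBIC))
E
```

```text
time: 17.5
ee_pos: [0.5506, 0.2869, 0.1108]
eef_rot: [0.099, 0.995, 0.0, 0.001]
ft_force: [0.1, -0.6, -3.3]
width: 0.0174
grip_force: 55.0
t 17.5 pos [0.5506 0.2869 0.1108] psi 168.6 tilt [ 1.1e-03  6.0e-04 -1.0e+00] w 0.0174 F [ 0.1 -0.6 -3.3] q7 0.55
shift [ 0.0015 -0.0077  0.0339] turn 0.0
```

View pics/s6.png

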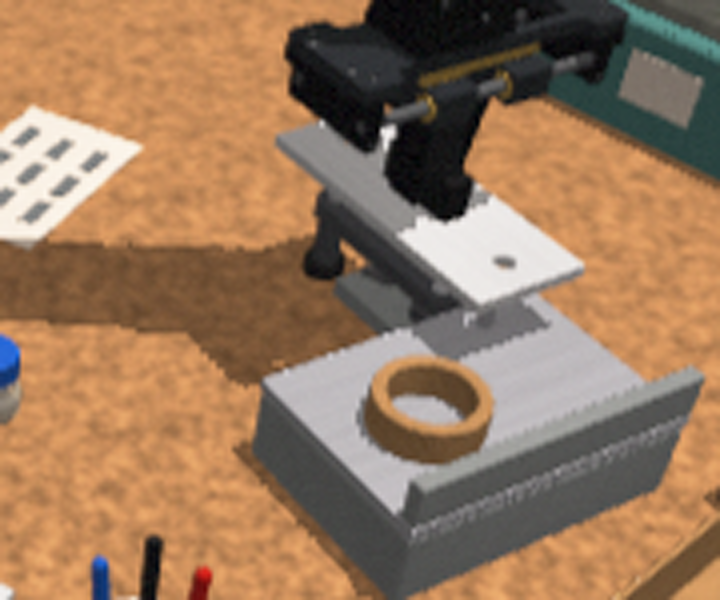

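Run:
```python
from h import *
c=cams.camera('scene');print('hole',ray(c,((505.5)/4-.5+250,262.5/4-.5+70),.1067))
print('spin tip via scene at .09',ray(c,((469.5)/5-.5+280,(208.5)/5-.5+100),.089))
```

```text
hole [0.62584908 0.27078948 0.1067    ]
spin tip via scene at .09 [0.62465427 0.26940573 0.089     ]
```

```bash
python3 -m crank ".003 -.007 0 0 -1;0 0 .02 0 -1;0 0 .02 0 -1;0 0 .015 0 -1;0 0 .015 0 -1;0 0 .015 0 -1;0 0 0 0 -1;0 0 0 0 -1"
python3 -c "
from h import *
go([.550,.2855,.072],168.6);print(read_state()['torque'])"
```

```text
time: 18.4
ee_pos: [0.5493, 0.2854, 0.093]
eef_rot: [0.099, 0.995, -0.0, -0.0]
ft_force: [1.0, 0.5, -3.5]
width: 0.0176
grip_force: 55.0
t 18.4 pos [0.5493 0.2854 0.093 ] psi 168.6 tilt [-0. -0. -1.] w 0.0176 F [ 1.   0.5 -3.5] q7 0.54
shift [-0.0033  0.0012  0.1048] turn -0.0
[ 0.08269478 -0.16586264 -0.01097194]
```

```bash
python3 -m crank "0 0 .015 0 -1;0 0 .015 0 -1;0 0 .015 0 -1;0 0 .015 0 -1;0 0 0 0 -1;0 0 0 0 -1"
python3 -c "
from h import *
go([.550,.2855,.072],168.6);print(read_state()['torque'])"
```

```text
time: 19.0
ee_pos: [0.5493, 0.2854, 0.0809]
eef_rot: [0.099, 0.995, -0.0, -0.0]
ft_force: [-0.1, -0.7, -4.3]
width: 0.0179
grip_force: 55.0
t 19.0 pos [0.5493 0.2854 0.0809] psi 168.6 tilt [-2.e-04 -1.e-04 -1.e+00] w 0.0179 F [-0.1 -0.7 -4.3] q7 0.54
shift [-0.0034  0.0014  0.0443] turn 0.0
[ 0.10857128 -0.15455541  0.04753731]
```

```bash
python3 -m crank "0 0 .012 0 -1;0 0 .012 0 -1;0 0 .012 0 -1;0 0 .008 0 -1;0 0 .004 0 -1;0 0 0 0 -1;0 0 0 0 -1"
python3 -c "
from h import *
go([.550,.2855,.072],168.6);print(read_state()['torque'])"
```

```text
time: 19.7
ee_pos: [0.5494, 0.2854, 0.0721]
eef_rot: [0.099, 0.995, -0.0, 0.0]
ft_force: [-3.6, -2.7, 6.0]
width: 0.0175
grip_force: 55.0
t 19.7 pos [0.5494 0.2854 0.0721] psi 168.59 tilt [ 4.e-04 -3.e-04 -1.e+00] w 0.0175 F [-3.6 -2.7  6. ] q7 0.53
shift [-0.0029  0.0013  0.0004] turn -0.0001
[-0.47393923  0.68645918 -0.00233299]
```

```bash
python3 -m crank "0 0 0 0 -.3;0 0 0 0 0;0 0 0 0 .2;0 0 0 0 .2;0 0 0 0 .2;0 0 -.05 0 .2;0 0 -.15 0 .2;0 0 -.2 0 .2;0 0 -.2 0 .2;0 0 -.2 0 .2"
python3 -m crank "0 -.2 0 0 .2;0 -.2 0 0 .2;0 -.2 0 0 .2;0 -.2 0 0 .2;0 -.2 0 0 .2;0 -.2 0 0 .2;0 -.2 0 0 .2;0 0 0 0 .2;0 0 0 0 .2"
python3 - <<'E'
from h import *
c=cams.camera('scene');cv2.imwrite('pics/s7.png',cv2.resize(c['img'][70:270,150:430],None,fx=2.8,fy=2.8,interpolation=cv2.INTER_CUBIC))
c=cams.camera('top')
for l in leafs(c,.068): print(np.round(l,4))
E
```

```text
time: 20.7
ee_pos: [0.549, 0.2854, 0.2339]
eef_rot: [0.099, 0.995, 0.0, 0.0]
ft_force: [1.0, -0.3, -0.1]
width: 0.0522
grip_force: 0.0
time: 21.6
ee_pos: [0.494, 0.0105, 0.2321]
eef_rot: [0.1, 0.995, -0.0, 0.001]
ft_force: [0.0, 0.5, 0.1]
width: 0.0521
grip_force: 0.0
[ 0.2686  0.2058  0.0905  0.1415 17.1586]
[ 0.5094 -0.113   0.1416  0.0748 16.5438]
[ 0.5491  0.2692  0.1122  0.2063 79.0255]
```

View pics/s7.png

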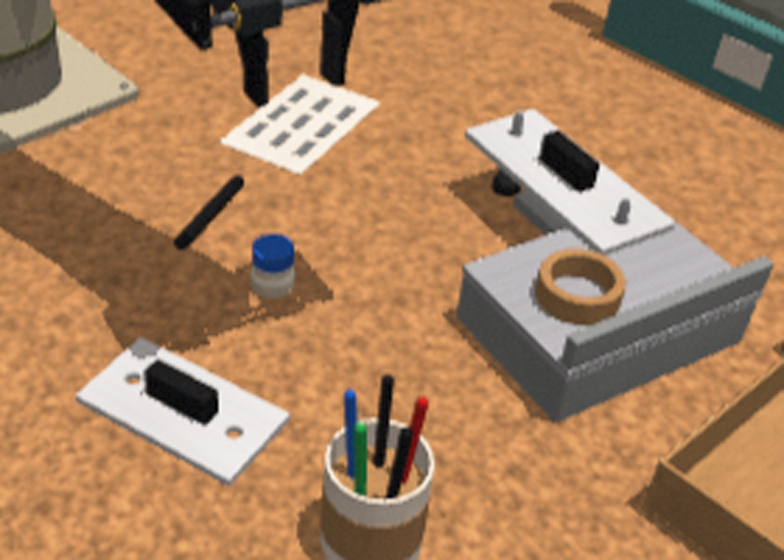

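The leaf lies flush with both pins coming through its holes (crop at 518,125 and 622,212). The short leaf, tape roll, jar and cup are undisturbed, and the gripper is clear.

```bash
python3 -c "
from bench import workorder
print(workorder.close_job())"
```

```text
the job is handed in; nothing more can be done
None
```

The leg is swung out to its end stop and released, the longer leaf lies flush over both pins and is released, the bystanders show no sign of having moved, and the job was handed in at about 22 s of the 64 s allowed; no verdict came back.

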